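# Register a stage insert in the corner of the light base and clamp it

### The job

Slide the white stage insert, flat on the dark light base, into the corner of the two aluminium rails until it sits square and flush against both, then swing the clamp arm in by its black knob until the arm bears on the insert's free corner. Seat the insert before you move the clamp, do not lift the insert off the base, and leave the objective, the timer and the black-capped vial where they stand.

Things in the scene. Friction and masses are not known exactly. Their poses are not given: they have to be found in the camera images.
- stage_base: Dark flat light base fixed on the desk, its working face 20 mm above the desk. Origin at desk level; it reaches from -105 to +110 mm in its x (toward the far rail) and from -156 to +148 mm in its y (toward the left rail), z up. A flush round white light port, 50 mm, at (42, 43) mm, lies under the insert's window when the insert is home.
- rail_corner (a point): Point where the inner faces of the two aluminium rails would meet, at working-face height: (92, 128, 20) mm in the base's frame. Rails 14 mm wide, 11 mm high above the working face: far rail's inner face at x = +92 mm (from y = -64 to +122), left rail's inner face at y = +128 mm (from x = -4 to +76).
- stage_insert: Loose white plate with a window, 100 (x) x 170 (y) x 8 mm, about 150 g, flat on the base. Origin at the centre of its underside; x short, y long direction. Window recess 60 x 90 mm, its pane 3 mm above the underside. Home: axes parallel to the base's, +x long edge on the far rail, +y short edge on the left rail, origin at (42, 43, 20) mm in the base's frame.
- insert_far_left (a point): lower corner of the insert at its (+50, +85) mm; goes into the rail corner
- insert_far_right (a point): lower corner of the insert at its (+50, -85) mm; goes against the far rail
- insert_near_left (a point): lower corner of the insert at its (-50, +85) mm; goes against the left rail
- clamp_arm (a joint): Angle of the clamp arm, rad: 0 = wide open (arm points back to the right, off the base); grows as it swings in, clockwise from above; 1.40 when it bears on the free (-x, -y) corner of an insert that is home. It stays where it is left (light friction). Heading of the arm in the base's frame, from pivot to knob, = 3.756 rad minus this value.
- clamp_pivot (a point): upright pivot axis of the clamp arm at working-face height, at (78, -136, 20) mm in the base's frame; the arm is an aluminium bar 12 mm wide, 155 mm long from here, 1.5 to 9.5 mm above the working face
- clamp_knob (a point): top centre of the upright black knob near the arm's free end, 148 mm from the pivot; the knob is 15 to 18 mm in diameter and stands 13 to 40 mm above the working face
- objective: white microscope objective with a yellow ring, 35 mm in diameter, 50 mm tall, standing on the desk; origin at the centre of its underside; leave alone
- timer: black lab timer with three grey buttons, 62 x 62 x 18 mm, on the desk; origin at the centre of its underside; leave alone
- amber_vial: small vial with a black cap, 25 mm in diameter, 62 mm tall, standing on the desk; origin at the centre of its underside; leave alone

How it is judged (in metres and radians):
On the way:
1. the insert is flush with both rails (no corner more than 4 mm off) while the clamp arm is still clear of it (joint below 1.15) (x of each of insert_far_left, insert_far_right in the frame of stage_base above 0.088 m and y of each of insert_far_left, insert_near_left in the frame of stage_base above 0.124 m and z of stage_insert in the frame of stage_base below 0.024 m and value of joint clamp_arm below 1.15 rad), for 0.2 s.
At the end, for the whole second after the job is handed in: The insert lies flat on the base, its two corners at the far rail and its two corners at the left rail each within 3 mm of the rail's face; the clamp arm is swung in against its free corner (joint above 1.34 rad); both are at rest (x of each of insert_far_left, insert_far_right in the frame of stage_base above 0.089 m and y of each of insert_far_left, insert_near_left in the frame of stage_base above 0.125 m and z of stage_insert in the frame of stage_base below 0.024 m and value of joint clamp_arm above 1.34 rad and linear speed of stage_insert below 0.01 m/s and velocity of joint clamp_arm between -0.05 and 0.05 rad/s); the robot touches nothing.
It fails at once if the insert is lifted off the base (more than 12 mm) or tipped up (more than 0.2 rad) (z of stage_insert in the frame of stage_base above 0.032 m or angle between stage_insert's own z axis and vertical above 0.2 rad).
It fails at once if the microscope objective is moved by more than 25 mm or knocked over (distance of objective from where it was at the start of the episode above 0.025 m or angle between objective's own z axis and vertical above 0.5 rad).
It fails at once if the timer is moved by more than 25 mm or knocked over (distance of timer from where it was at the start of the episode above 0.025 m or angle between timer's own z axis and vertical above 0.5 rad).
It fails at once if the black-capped vial is moved by more than 25 mm or knocked over (distance of amber_vial from where it was at the start of the episode above 0.025 m or angle between amber_vial's own z axis and vertical above 0.5 rad).
It also fails if it takes over 70 s, if anything falls off the work surface, if the arm or the gripper's body presses on something with over 40 N, if the wrist force passes 120 N, or if a joint passes its speed limit or range.

### The arm

A 7-joint arm with a two-finger parallel gripper is mounted at the origin on the work surface; the furniture and walls round the work are solid. World frame = base frame: x ahead of the robot, y to its left, z up, the work surface at z = 0. Lengths are in mm, angles in rad, forces in N, time in s.
With the tool pointing down it reaches from about 425 to 825 mm from the base axis. Payload 3.6 kg.
Tool frame: the origin (TCP) lies midway between the tips of the shut fingers; the grasp point (between the pads) lies 19 mm behind it; z points along the fingers, y is the line along which they close (so a half turn about z gives the same grasp; the last joint's range is limited). The gripper opens to 85 mm and grips with 20 to 120 N. Pads are 22 mm wide; open, the fingers measure 114 mm over their backs; the gripper's body (76 mm by 85 mm) begins 54 mm behind the grasp point. The pads swing forward as they close: fully open they stand 13 mm farther back than shut.
Start: joints at [1.234, 0.615, -0.013, 1.423, 0.008, 1.103, -0.04], TCP at [198.176, -619.023, 231.297] pointing down, gripper open.
Joint ranges: [-3.12, 3.12], [-0.3, 2.06], [-1.34, 1.32], [0.26, 2.42], [-1.36, 4.5], [0.01, 1.98], [-2.84, 2.84]. Speed limits (rad/s): [2.79, 2.79, 3.14, 3.14, 3.14, 3.14, 3.14].

### API

Orientations are given as [roll, pitch, yaw] about the fixed x, y, z axes, in that order (R = Rz(yaw) Ry(pitch) Rx(roll)).
In Python, from rig import env gives the robot as it stands.
- The arm moves only by the tool servo_tool, never from a script. Its argument "deltas" is one flat list of numbers, 7 for each row, row after row: the shift along the tool's x, y, z scaled (see below), then the turn, a rotation vector about the tool's x, y, z scaled (see below), then the opening, from 0 (shut) to 1 (fully open). In form: [dx, dy, dz, rx, ry, rz, hand, dx, dy, dz, rx, ry, rz, hand, ...]. A call has exactly 5 rows; each row is the pose to reach, as a shift and turn from the pose commanded when the call began, along the tool's axes at that moment; what a row does not reach only later rows make up. The controller multiplies each number of a shift by 200 mm and each number of a turn by pi/2 rad. A row lasts 1/10 s, in which the tool goes at most 50 mm and 8.59 degrees, less where a joint would pass 70% of its speed; a pose out of reach is approached as far as the arm can. A call with a number of a shift or a turn outside -1 to 1 is refused whole. A call with a gripper value outside its range is refused whole. The fingers move at their own pace and stop on an object; "newtons" is the grip in N (left out, the last holds). Time passes only in rows, so rows that repeat a pose let the fingers close, or fill a call up. It gives the time, the measured TCP pose, the force, the opening and the grip force at its end, in the units of the state.
- env.read_state(): the state, without advancing time (a new reading comes with each control period).
- env.snapshot(name): name is "side" or "top"; returns the picture (480x640x3 uint8, blue, green, red); there is no depth.
- env.get_calibration(name): a dict with "vertical_fov" (degrees; the focal length in pixels is half the picture's height over the tangent of half this angle, whatever the lens; pixels are square), "cx", "cy" (the principal point, pixels), "k1" (the pictures are not rectified: a ray, as slopes to the right and down, at radius r is drawn at 1 + k1 r^2 times it, then the intrinsics apply), "R" (3x3) and "t" (3): a world point X has camera coordinates R X + t. Camera axes: x right, y down, z forward; pixel columns grow to the right and rows downward; lengths in mm; the calibration is good to about 2 mm. A picture is of the moment at which its call begins. get_calibration takes no time and is no camera call.
- env.close_job(): hands the job in; it is judged then, once.
Trained networks look in the newest picture that a camera, given by its name, has taken for a name from the list of things; names that differ only in an ending like _2 or _b are one class to them, and where a whole thing is asked for, a point or a joint stands for the part that bears it (a point fixed in the world has none). Each returns a list of dicts, best first, with "confidence" (0 to 1); they miss things now and then, are a little off and sometimes report something else, mostly with a low value. They report only what shows in the picture. A call takes as long as a camera call.
- env.cut_out(camera, query): "mask" (480x640 bool, what is visible of it) and "rect" ([left, top, width, height] in pixels, round what is visible of it).
- env.place_of(camera, query): "point" ([column, row] in pixels: a listed point, or the origin of a listed thing).
The state is a dict: "clock": time; "joints": joint angles; "qd": joint speeds; "joint_efforts": joint torques, N m; "eef_pos": TCP position; "tcp_rot": TCP orientation; "force": force on the tool from outside, world axes, zero at the start; "moment": the same for the moment, N m; "gripper_width": finger opening in mm; "grip_force": force on a finger pad.
Only numpy, scipy, OpenCV 4.12 (cv2) and the standard library are available. Lean on these libraries where they do the work, as an engineer would, in place of code of your own. Each camera call takes 0.05 s, during which the arm holds its last target. There are 200 camera calls.

## Working session

There is one attempt and no reset: what is moved stays moved. The work goes in short steps, Python scripts to look and compute and a tool call to move; the robot and the scene stay as the last step left them, time stands still between calls to the robot, and variables do not carry over. Pictures are saved under pics/ and viewed, at most 10 in all, crops included, and the job is handed in when it is done.

Besides the shell and the picture viewer there is one more tool, called after "Emit:" as a command line: name --argument value ..., lists and objects as JSON in quotes. servo_tool: Moves the arm, as the interface text tells. Its arguments: {"type":"object","properties":{"deltas":{"type":"array"},"newtons":{"type":"number"}},"required":["deltas"]}

```bash
ls; mkdir -p pics; cat > h.py <<'E'
import numpy as np, cv2
from rig import env
def cal(n):
    c=env.get_calibration(n); f=240/np.tan(np.radians(c["vertical_fov"])/2)
    return f,c["cx"],c["cy"],c["k1"],np.array(c["R"]),np.array(c["t"])
def proj(n,X):
    f,cx,cy,k,R,t=cal(n); p=np.atleast_2d(X)@R.T+t; s=p[:,:2]/p[:,2:]
    s=s*(1+k*(s**2).sum(1,keepdims=True)); return s*f+[cx,cy]
def ray(n,uv,z):
    f,cx,cy,k,R,t=cal(n); d=(np.array(uv,float)-[cx,cy])/f; s=d.copy()
    for _ in range(20): s=d/(1+k*(s@s))
    v=R.T@np.append(s,1); o=-R.T@t
    return o+v*(z-o[2])/v[2]
E
python3 - <<'E'
from h import *
for n in("side","top"):
    im=env.snapshot(n); cv2.imwrite(f"pics/{n}0.png",im)
    f,cx,cy,k,R,t=cal(n); print(n,f,k,-R.T@t)
    for q,z in(("stage_base",0),("rail_corner",20),("stage_insert",20),("insert_far_left",20),("insert_far_right",20),("insert_near_left",20),("clamp_pivot",20),("clamp_knob",60),("objective",0),("timer",0),("amber_vial",0)):
        for d in env.place_of(n,q)[:1]: print(q,round(d["confidence"],2),np.round(d["point"],1),np.round(ray(n,d["point"],z)[:2],1))
s=env.read_state(); print(s)
E
```

```text
pics
side 506.4717970115465 0.01887264170788082 [ 500.84053571 -960.36300115  719.85048041]
rail_corner 0.69 [359.3 234.9] [513.5   1.3]
stage_insert 0.65 [322.6 275. ] [ 439.9 -150. ]
insert_far_left 0.58 [334.8 245.7] [459.  -45.9]
insert_far_right 0.87 [359.6 297.1] [ 519.6 -210.6]
insert_near_left 0.7 [358.2 234.2] [510.9   3.9]
clamp_pivot 0.87 [367.7 317.6] [ 536.6 -266.4]
clamp_knob 0.71 [301.5 333.4] [ 419.9 -354.9]
objective 0.58 [353.  210.1] [494.8 135.8]
timer 0.59 [316.  201.8] [396.1 165.6]
amber_vial 0.93 [363.  398.2] [ 532.1 -434.9]
top 485.8440058562137 -0.1183514021125669 [ 365.40796178 -121.09799594 1097.91812476]
rail_corner 0.65 [246.5 216.9] [509.3   0.9]
stage_insert 0.77 [311.8 249. ] [ 437.6 -145.1]
insert_far_left 0.8 [270.6 242.2] [452.7 -53.5]
insert_far_right 0.82 [343.8 215.4] [ 513.2 -216.9]
insert_near_left 0.89 [280.8 281.7] [365.1 -76.6]
clamp_pivot 0.56 [364.9 207.5] [ 531.3 -264.7]
clamp_knob 0.69 [412.8 256.1] [ 419.7 -362.4]
objective 0.54 [188.  227.6] [487.4 136.7]
timer 0.9 [169.5 268. ] [395.2 177.2]
amber_vial 0.47 [438.3 210.2] [ 529.1 -438.3]
{'clock': 1.2, 'joints': array([ 1.23450631,  0.61490633, -0.01257867,  1.4233924 ,  0.00811539,
        1.10339756, -0.04036236]), 'qd': array([ 0.00093166,  0.00053133,  0.00022524,  0.00069725,  0.0012261 ,
       -0.00145794, -0.00127831]), 'joint_efforts': array([-4.40967560e-04, -4.69110596e+01,  2.58481633e-01, -1.71343303e+01,
        9.90132045e-03,  1.71039817e-03, -1.03276278e-05]), 'eef_pos': array([ 198.15822163, -619.03312457,  231.29569269]), 'tcp_rot': array([-3.14153916e+00, -9.37810817e-06,  3.09859410e-01]), 'force': array([ 0.70835954, -0.12283602,  0.18071097]), 'moment': array([0.0206299 , 0.01462062, 0.00646602]), 'grip_force': 0.0, 'gripper_width': 85.26200914165234}
```

View pics/top0.png

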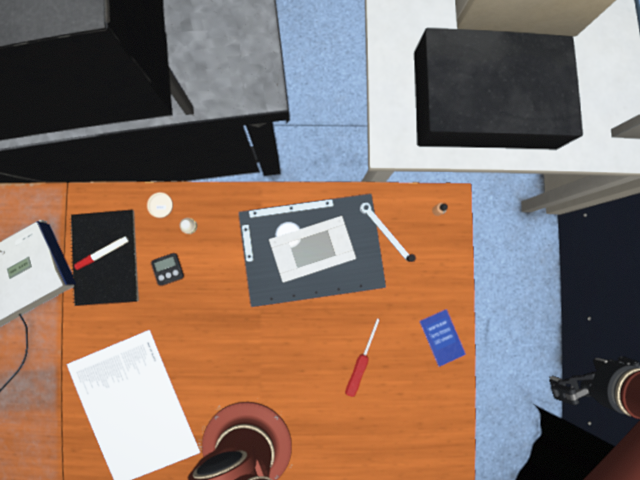

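View pics/side0.png

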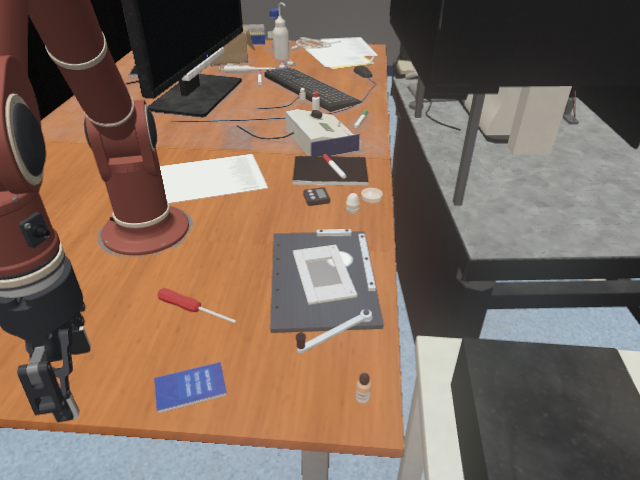

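The top view shows the insert (about 312,249), turned a little relative to the rails, whose corner is near (246,217). The clamp is wide open with its knob near (411,258), and the vial is at (441,208). The side view agrees. Next I fit the base and insert poses.

```bash
cat >> h.py <<'E'
from scipy.optimize import minimize
def box(p,x0,x1,y0,y1,z0,z1):
    c,s=np.cos(p[2]),np.sin(p[2])
    return np.array([[p[0]+c*x-s*y,p[1]+s*x+c*y,z] for x in(x0,x1) for y in(y0,y1) for z in(z0,z1)])
def hull(n,P,S=8):
    m=np.zeros((480,640),np.uint8); h=cv2.convexHull(proj(n,P).astype(np.float32))
    cv2.fillConvexPoly(m,np.round(h*256).astype(np.int32),255,cv2.LINE_AA,8); return m/255.
def fit(masks,dims,p0):
    # dims=(x0,x1,y0,y1,z0,z1)
    def cost(p):
        p=[p[0],p[1],p[2]/100]
        return sum(np.abs(hull(n,box(p,*dims))-m).sum() for n,m in masks.items())
    q0=[p0[0],p0[1],p0[2]*100]
    sx=np.array([q0]+[[q0[j]+(6 if i==j else 0) for j in range(3)] for i in range(3)])
    r=minimize(cost,q0,method="Nelder-Mead",options=dict(initial_simplex=sx,xatol=.05,fatol=.5))
    return np.array([r.x[0],r.x[1],r.x[2]/100]),r.fun
def hmask(n,q):
    d=env.cut_out(n,q)[0]; m=d["mask"].astype(np.uint8)
    h=cv2.convexHull(cv2.findNonZero(m)); o=np.zeros_like(m); cv2.fillConvexPoly(o,h,1); return o.astype(float),d["confidence"],m
def corner(b,x,y):
    c,s=np.cos(b[2]),np.sin(b[2]); return np.array([b[0]+c*x-s*y,b[1]+s*x+c*y])
E
python3 - <<'E'
from h import *
MB={};MI={}
for n in("side","top"):
    MB[n],c,_=hmask(n,"stage_base"); MI[n],c2,_=hmask(n,"stage_insert"); print(n,c,c2,MB[n].sum(),MI[n].sum())
for keys in(["side"],["top"],["side","top"]):
    print(keys,"base",*fit({k:MB[k] for k in keys},(-105,110,-156,148,0,20),[430,-140,.12]),
      "ins",*fit({k:MI[k] for k in keys},(-50,50,-85,85,20,28),[438,-147,.25]))
np.savez("m.npz",**{"B"+k:v for k,v in MB.items()},**{"I"+k:v for k,v in MI.items()})
for n in("side","top"):
    im=cv2.imread(f"pics/{n}0.png"); b,_=fit(MB,(-105,110,-156,148,0,20),[430,-140,.12]); i,_=fit(MI,(-50,50,-85,85,20,28),[438,-147,.25])
    x0,y0=(240,210) if n=="side" else (220,180); S=4
    o=cv2.resize(im[y0:y0+150,x0:x0+200],None,fx=S,fy=S,interpolation=cv2.INTER_CUBIC)
    def dr(P,c): cv2.polylines(o,[np.int32((proj(n,P)-[x0,y0]+.5)*S)],True,c,1)
    o4=lambda p,a,b_,c,d,z:np.array([[*corner(p,x,y),z] for x,y in((a,c),(b_,c),(b_,d),(a,d))])
    dr(o4(b,-105,110,-156,148,20),(0,255,255)); dr(o4(b,92,106,-64,122,31),(0,0,255)); dr(o4(b,-4,76,128,142,31),(0,0,255)); dr(o4(i,-50,50,-85,85,28),(0,255,0))
    cv2.imwrite(f"pics/{n}1.png",o)
E
```

```text
side 0.74 0.71 11604.0 2779.0
top 0.58 0.9 15001.0 3663.0
['side'] base [ 4.35254550e+02 -1.43203753e+02  1.47733999e-01] 1102.713725490196 ins [ 4.38788235e+02 -1.45040420e+02  3.22100143e-01] 79.40392156862745
['top'] base [ 4.34956407e+02 -1.42762631e+02  1.45917104e-01] 1682.6196078431371 ins [ 4.38705637e+02 -1.45098035e+02  3.14125135e-01] 96.94901960784313
['side', 'top'] base [ 4.35259647e+02 -1.43391192e+02  1.45663786e-01] 2789.2078431372547 ins [ 4.38763071e+02 -1.45166826e+02  3.19336127e-01] 177.82352941176472
```

View pics/top1.png

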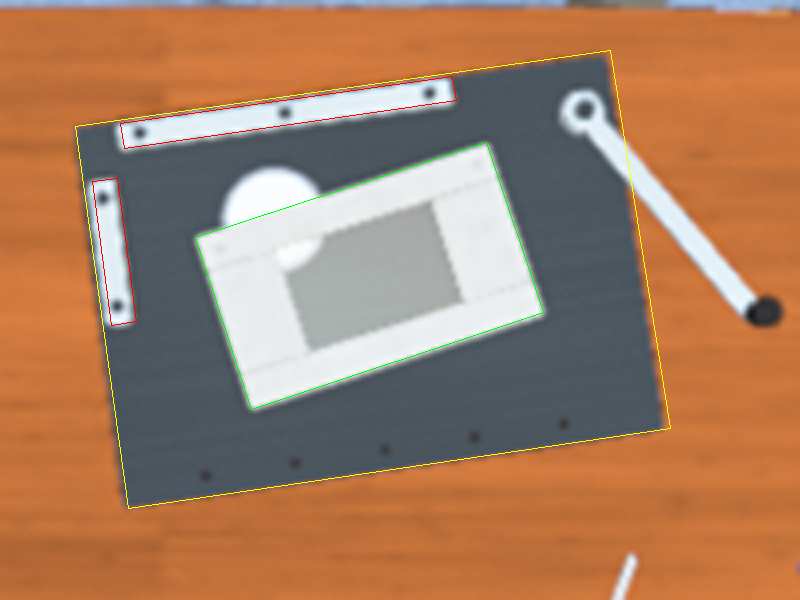

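The fit matches the outlines: insert at (438.8, -145.2), yaw 0.319, and base yaw about 0.146. I'll grip the insert's right bar, with one finger in the window and one outside, starting with the transit.

Emit:
servo_tool --deltas '[0.18,-0.15,0,0,0,0,0.7,0.36,-0.3,0,0,0,0,0.7,0.54,-0.45,0,0,0,0,0.7,0.72,-0.6,0,0,0,0,0.7,0.9,-0.75,0,0,0,0,0.7]'

```text
clock: 1.9
eef_pos: [324.8, -419.7, 231.6]
tcp_rot: [3.141, -0.001, 0.31]
force: [0.9, -0.9, -0.1]
gripper_width: 59.5
grip_force: 0.0
```

Emit:
servo_tool --deltas '[0.18,-0.15,0.1,0,0,0,0.7,0.36,-0.3,0.2,0,0,0,0.7,0.54,-0.45,0.3,0,0,0,0.7,0.72,-0.6,0.4,0,0,0,0.7,0.9,-0.75,0.5,0,0,0,0.7]'

```text
clock: 2.4
eef_pos: [448.4, -225.9, 132.9]
tcp_rot: [3.141, -0.001, 0.309]
force: [0.4, -0.6, -0.1]
gripper_width: 59.8
grip_force: 0.0
```

```bash
cat >> h.py <<'E'
from scipy.spatial.transform import Rotation as Ro
B=np.array([435.3,-143.0,.146]); I0=np.array([438.8,-145.2,.319])
def to(x,y,z,yaw):
    s=env.read_state(); R=Ro.from_euler("xyz",s["tcp_rot"]); T=Ro.from_euler("xyz",[np.pi,0,yaw])
    d=R.inv().apply(np.array([x,y,z])-s["eef_pos"]); r=(R.inv()*T).as_rotvec()
    print("t",round(s["clock"],2),"pos",s["eef_pos"].round(1),"rot",s["tcp_rot"].round(3),"F",s["force"].round(1),"w",round(s["gripper_width"],1),s["grip_force"],"j",s["joints"].round(2))
    print("delta mm",d.round(1),"units",(d/200).round(4),"turn",(r/(np.pi/2)).round(4))
E
python3 -c "
from h import *
to(*corner(I0,0,-65),60,.319)"
```

```text
t 2.4 pos [ 448.4 -225.9  132.9] rot [ 3.141e+00 -1.000e-03  3.090e-01] F [ 0.4 -0.6 -0.1] w 59.8 0.0 j [ 0.46  0.52 -0.05  1.96  0.04  0.66 -0.88]
delta mm [ 16.  -14.9  72.9] units [ 0.0801 -0.0744  0.3646] turn [ 0.0007 -0.0007 -0.0061]
```

Emit:
servo_tool --deltas '[0.03,-0.03,0.15,0,0,-0.006,0.7,0.06,-0.06,0.3,0,0,-0.006,0.7,0.07,-0.065,0.43,0,0,-0.006,0.7,0.07,-0.065,0.45,0,0,-0.006,0.7,0.07,-0.065,0.45,0,0,-0.006,0.7]'

```text
clock: 2.9
eef_pos: [456.4, -210.8, 43.0]
tcp_rot: [-3.141, 0.001, 0.319]
force: [-0.1, -0.8, 0.6]
gripper_width: 60.0
grip_force: 0.0
```

```bash
python3 -c "
from h import *
to(*corner(I0,0,-65),25,.319)
for n,a,b in(('top',270,180),('side',270,210)):
    im=env.snapshot(n)[b:b+100,a:a+130]; cv2.imwrite(f'pics/{n}2.png',im)
a,b=[cv2.imread(f'pics/{n}2.png') for n in('top','side')]
cv2.imwrite('pics/ab2.png',cv2.resize(np.hstack([a,b]),None,fx=3,fy=3,interpolation=cv2.INTER_CUBIC))"
```

```text
t 2.9 pos [ 456.4 -210.8   43. ] rot [-3.141e+00  1.000e-03  3.190e-01] F [-0.1 -0.8  0.6] w 60.0 0.0 j [ 0.41  0.67 -0.04  2.02  0.05  0.44 -0.91]
delta mm [ 3.8 -2.8 18. ] units [ 0.0191 -0.0139  0.0898] turn [-0.0003  0.0006  0.    ]
```

View pics/ab2.png

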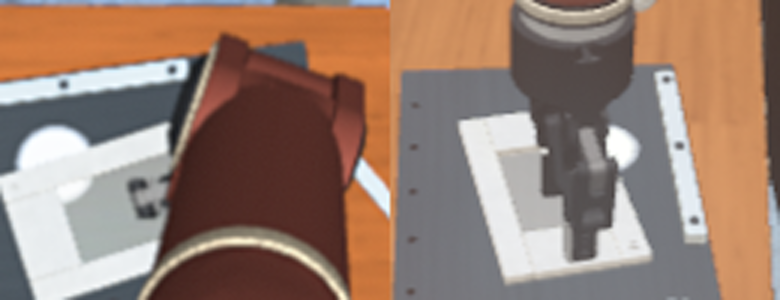

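The fingers straddle the right bar, with one over the window (side crop about 550,170) and one outside (580,240). Now I descend until they touch.

Emit:
servo_tool --deltas '[0.019,-0.014,0.02,0,0,0,0.7,0.019,-0.014,0.04,0,0,0,0.7,0.019,-0.014,0.06,0,0,0,0.7,0.019,-0.014,0.07,0,0,0,0.7,0.019,-0.014,0.075,0,0,0,0.7]'

```text
clock: 3.5
eef_pos: [459.1, -206.7, 28.0]
tcp_rot: [-3.141, 0.0, 0.319]
force: [-1.0, 0.1, -0.7]
gripper_width: 59.8
grip_force: 0.0
```

Emit:
servo_tool --deltas '[0,0,0.01,0,0,0,0.7,0,0,0.015,0,0,0,0.7,0,0,0.02,0,0,0,0.7,0,0,0.025,0,0,0,0.7,0,0,0.025,0,0,0,0.7]'

```text
clock: 4.0
eef_pos: [459.3, -206.7, 23.1]
tcp_rot: [-3.141, 0.0, 0.319]
force: [0.3, -0.1, 0.3]
gripper_width: 59.9
grip_force: 0.0
```

Emit:
servo_tool --deltas '[0,0,0.005,0,0,0,0.7,0,0,0.01,0,0,0,0.7,0,0,0.015,0,0,0,0.7,0,0,0.015,0,0,0,0.7,0,0,0.015,0,0,0,0.7]'

```text
clock: 4.5
eef_pos: [459.3, -206.7, 20.2]
tcp_rot: [-3.141, 0.0, 0.319]
force: [0.0, 0.1, -0.5]
gripper_width: 59.6
grip_force: 0.0
```

Emit:
servo_tool --deltas '[0,0,0,0,0,0,0.55,0,0,0,0,0,0,0.55,0,0,0,0,0,0,0.4,0,0,0,0,0,0,0.3,0,0,0,0,0,0,0.3]' --newtons 30

```text
clock: 5.0
eef_pos: [460.1, -207.4, 21.4]
tcp_rot: [3.14, -0.002, 0.319]
force: [-0.6, -1.2, 9.1]
gripper_width: 38.7
grip_force: 38.9
```

```bash
python3 -c "
from h import *
to(*corner(B,36,-28),21.2,.146)
to(*corner(B,42,-22),21.2,.146)"
```

```text
t 5.0 pos [ 460.1 -207.4   21.4] rot [ 3.14e+00 -2.00e-03  3.19e-01] F [-0.6 -1.2  9.1] w 38.7 38.872941001318395 j [ 0.4   0.71 -0.03  2.03  0.05  0.39 -0.92]
delta mm [ 27.2 -35.2   0.2] units [ 0.1362 -0.1759  0.0011] turn [ 0.001  -0.0011  0.1099]
t 5.0 pos [ 460.1 -207.4   21.4] rot [ 3.14e+00 -2.00e-03  3.19e-01] F [-0.6 -1.2  9.1] w 38.7 38.872941001318395 j [ 0.4   0.71 -0.03  2.03  0.05  0.39 -0.92]
delta mm [ 34.2 -40.1   0.2] units [ 0.1709 -0.2003  0.0011] turn [ 0.001  -0.0011  0.1099]
```

Emit:
servo_tool --deltas '[0.02,-0.03,-0.005,0,0,0.022,0.3,0.05,-0.065,-0.005,0,0,0.044,0.3,0.08,-0.105,-0.005,0,0,0.066,0.3,0.11,-0.14,-0.005,0,0,0.088,0.3,0.136,-0.176,-0.005,0,0,0.11,0.3]'

```text
clock: 5.5
eef_pos: [473.9, -165.2, 21.5]
tcp_rot: [3.141, 0.001, 0.145]
force: [-1.3, -2.0, 2.4]
gripper_width: 39.3
grip_force: 37.1
```

```bash
python3 -c "
from h import *
im=env.snapshot('side'); cv2.imwrite('pics/side3.png',cv2.resize(im[215:335,260:410],None,fx=4,fy=4,interpolation=cv2.INTER_CUBIC))
to(*corner(B,42,-22),21.2,.146)"
```

```text
t 5.55 pos [ 474.7 -163.    21.5] rot [-3.141e+00 -1.000e-03  1.470e-01] F [0.5 0.6 2.2] w 38.8 36.07909175218083 j [ 0.27  0.71  0.02  2.04 -0.04  0.39 -1.1 ]
delta mm [ 5.9 -3.5  0.3] units [ 0.0294 -0.0176  0.0013] turn [-0.0005 -0.0004  0.0004]
```

View pics/side3.png

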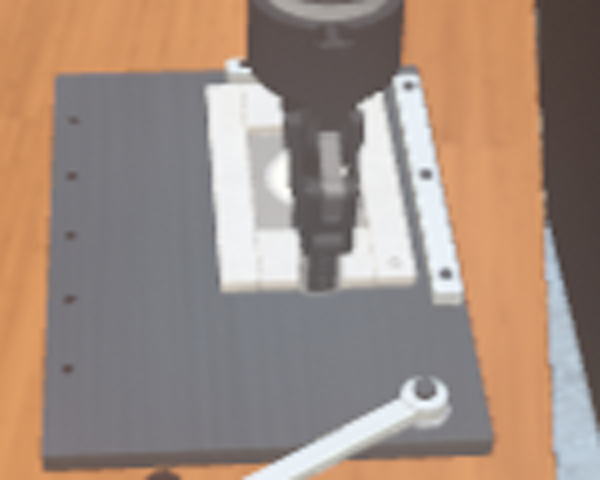

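The insert is parallel to the rails with a gap of a few mm to the far rail (about 405,200). I push +x until it touches.

Emit:
servo_tool --deltas '[0.01,-0.005,0,0,0,0,0.3,0.02,-0.01,0,0,0,0,0.3,0.03,-0.015,0,0,0,0,0.3,0.035,-0.02,0,0,0,0,0.3,0.035,-0.02,0,0,0,0,0.3]'

```text
clock: 6.05
eef_pos: [479.2, -160.9, 21.5]
tcp_rot: [3.141, 0.002, 0.147]
force: [-2.7, -0.8, 4.0]
gripper_width: 38.9
grip_force: 37.5
```

Emit:
servo_tool --deltas '[0.005,-0.005,0,0,0,0,0.3,0.01,-0.01,0,0,0,0,0.3,0.015,-0.015,0,0,0,0,0.3,0.015,-0.015,0,0,0,0,0.3,0.015,-0.015,0,0,0,0,0.3]'

```text
clock: 6.55
eef_pos: [480.7, -159.1, 21.5]
tcp_rot: [3.14, 0.004, 0.144]
force: [-4.0, -4.5, 7.6]
gripper_width: 38.9
grip_force: 39.0
```

```bash
python3 -c "
from h import *
to(*corner(B,42,-22),21.2,.146)"
```

```text
t 6.55 pos [ 480.7 -159.1   21.5] rot [3.14  0.004 0.144] F [-4.  -4.5  7.6] w 38.9 38.98447277024388 j [ 0.26  0.72  0.03  2.02 -0.04  0.4  -1.11]
delta mm [-0.6 -0.6  0.3] units [-0.003  -0.0029  0.0014] turn [ 0.0011  0.0025 -0.0013]
```

Emit:
servo_tool --deltas '[0.003,-0.005,-0.003,0,0,0,0.3,0.006,-0.01,-0.003,0,0,0,0.3,0.01,-0.015,-0.003,0,0,0,0.3,0.01,-0.02,-0.003,0,0,0,0.3,0.01,-0.02,-0.003,0,0,0,0.3]'

```text
clock: 7.05
eef_pos: [480.5, -157.2, 21.5]
tcp_rot: [3.138, 0.007, 0.141]
force: [-4.7, -8.7, 3.9]
gripper_width: 38.9
grip_force: 39.4
```

```bash
python3 -c "
from h import *
to(*corner(B,42,-22),21.2,.146)"
```

```text
t 7.05 pos [ 480.5 -157.2   21.5] rot [3.138 0.007 0.141] F [-4.7 -8.7  3.9] w 38.9 39.359803071274655 j [ 0.25  0.72  0.03  2.03 -0.04  0.4  -1.12]
delta mm [-0.7  1.4  0.3] units [-0.0033  0.0071  0.0016] turn [ 0.0023  0.0043 -0.0031]
```

Both directions now show contact. I release, raise the hand and inspect.

Emit:
servo_tool --deltas '[0,0,0,0,0,0,0.6,0,0,0,0,0,0,0.6,0,0,0,0,0,0,0.6,0,0,-0.05,0,0,0,0.6,0,0,-0.15,0,0,0,0.6]'

```text
clock: 7.55
eef_pos: [483.7, -151.3, 51.5]
tcp_rot: [-3.14, 0.002, 0.148]
force: [0.8, 0.1, 0.5]
gripper_width: 51.1
grip_force: 0.0
```

Emit:
servo_tool --deltas '[-0.05,0.1,-0.2,0,0,0,0.3,-0.2,0.3,-0.4,0,0,0,0,-0.35,0.5,-0.5,0,0,0,0,-0.5,0.7,-0.5,0,0,0,0,-0.5,0.8,-0.5,0,0,0,0]'

```text
clock: 8.05
eef_pos: [406.0, -328.2, 154.1]
tcp_rot: [3.139, -0.0, 0.143]
force: [1.1, 0.0, 0.3]
gripper_width: 0.3
grip_force: 0.0
```

```bash
cat > look.py <<'E'
import sys
from h import *
tag=sys.argv[1]; MI={}
print(env.read_state()["eef_pos"])
for n in("side","top"):
    im=env.snapshot(n); cv2.imwrite(f"pics/{n}{tag}.png",im)
    MI[n],c,_=hmask(n,"stage_insert"); print(n,c,MI[n].sum())
dim=(-50,50,-85,85,20,28)
for k in(["side"],["top"],["side","top"]):
    p,f=fit({a:MI[a] for a in k},dim,[*corner(B,42,43),.146]); print(k,p.round(3),f,"home",corner(B,42,43).round(1))
n="top";x0,y0,S=225,185,5; im=cv2.imread(f"pics/top{tag}.png")
cv2.imwrite(f"pics/c{tag}.png",cv2.resize(im[y0:y0+110,x0:x0+155],None,fx=S,fy=S,interpolation=cv2.INTER_CUBIC))
E
python3 look.py 4
```

```text
[ 406.00088157 -328.19683229  154.06983997]
side 0.68 2392.0Traceback (most recent call last):
  File "look.py", line 7, in <module>
    MI[n],c,_=hmask(n,"stage_insert"); print(n,c,MI[n].sum())
              ~~~~~^^^^^^^^^^^^^^^^^^
  File "h.py", line 31, in hmask
    d=env.cut_out(n,q)[0]; m=d["mask"].astype(np.uint8)
      ~~~~~~~~~~~~~~~~^^^
IndexError: list index out of range
```

Emit:
servo_tool --deltas '[-0.1,0.2,0,0,0,0,0,-0.2,0.4,0,0,0,0,0,-0.3,0.6,0,0,0,0,0,-0.4,0.8,0,0,0,0,0,-0.4,0.9,0,0,0,0,0]'

```text
clock: 8.75
eef_pos: [352.9, -517.9, 151.7]
tcp_rot: [3.14, 0.003, 0.142]
force: [-0.6, -0.5, 0.6]
gripper_width: -0.0
grip_force: 0.0
```

```bash
python3 look.py 5
```

```text
[ 352.86912506 -517.88560089  151.72787688]
side 0.92 2307.0
top 0.59 3509.0
['side'] [ 4.70519e+02 -9.01130e+01  1.29000e-01] 196.1921568627451 home [470.6 -94.3]
['top'] [ 4.70168e+02 -9.22040e+01  1.48000e-01] 146.09803921568627 home [470.6 -94.3]
['side', 'top'] [ 4.70301e+02 -9.20340e+01  1.44000e-01] 348.878431372549 home [470.6 -94.3]
```

View pics/c5.png

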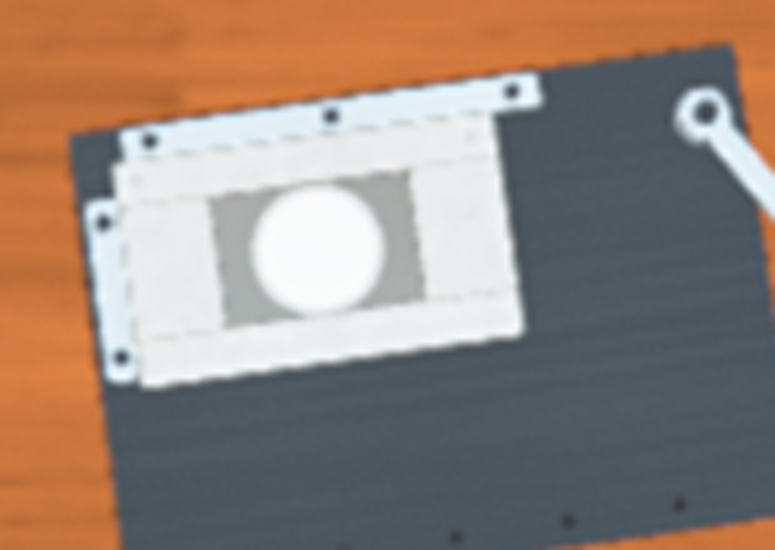

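The insert looks flush, and the light port is centred in the window. To be sure, I'll finish with a push from inside the window with the fingers shut.

```bash
python3 -c "
from h import *
to(*corner([470.3,-92,.146],8,18),60,.146)"
```

```text
t 8.95 pos [ 357.8 -512.1  151.2] rot [-3.138e+00 -1.000e-03  1.500e-01] F [ 0.7  0.5 -0.2] w -0.1 0.0 j [ 0.92  0.66  0.01  1.6  -0.01  0.89 -0.48]
delta mm [ 182.  -416.3   92.7] units [ 0.9099 -2.0815  0.4635] turn [-0.002  -0.0006  0.0024]
```

Emit:
servo_tool --deltas '[0.09,-0.2,0,0,0,0,0,0.18,-0.4,0,0,0,0,0,0.27,-0.6,0,0,0,0,0,0.36,-0.8,0,0,0,0,0,0.45,-1.0,0,0,0,0,0]'

```text
clock: 9.45
eef_pos: [416.6, -298.6, 152.0]
tcp_rot: [-3.139, -0.0, 0.151]
force: [0.6, 0.2, -0.1]
gripper_width: -0.1
grip_force: 0.0
```

Emit:
servo_tool --deltas '[0.09,-0.2,0,0,0,0,0,0.18,-0.4,0.1,0,0,0,0,0.27,-0.6,0.2,0,0,0,0,0.36,-0.8,0.3,0,0,0,0,0.45,-1.0,0.4,0,0,0,0]'

```text
clock: 9.95
eef_pos: [475.2, -87.9, 71.7]
tcp_rot: [-3.14, -0.0, 0.151]
force: [1.2, 0.0, -0.9]
gripper_width: 0.2
grip_force: 0.0
```

```bash
python3 -c "
from h import *
to(*corner([470.3,-92,.146],8,18),25,.146)"
```

```text
t 9.95 pos [475.2 -87.9  71.7] rot [-3.14  -0.     0.151] F [ 1.2  0.  -0.9] w 0.2 0.0 j [ 0.12  0.6   0.03  2.06 -0.04  0.48 -1.24]
delta mm [  2.6 -14.6  46.7] units [ 0.0132 -0.0729  0.2334] turn [-0.0011 -0.0002  0.0032]
```

Emit:
servo_tool --deltas '[0.01,-0.07,0.04,0,0,0.003,0,0.01,-0.07,0.1,0,0,0.003,0,0.01,-0.07,0.16,0,0,0.003,0,0.01,-0.07,0.2,0,0,0.003,0,0.01,-0.07,0.2,0,0,0.003,0]'

```text
clock: 10.45
eef_pos: [474.4, -80.1, 30.9]
tcp_rot: [3.142, 0.002, 0.139]
force: [-0.9, -1.1, 0.5]
gripper_width: -0.0
grip_force: 0.0
```

Emit:
servo_tool --deltas '[0,0,0.01,0,0,0,0,0,0,0.02,0,0,0,0,0,0,0.027,0,0,0,0,0,0,0.03,0,0,0,0,0,0,0.03,0,0,0,0]'

```text
clock: 10.95
eef_pos: [475.6, -78.7, 25.9]
tcp_rot: [-3.142, -0.0, 0.142]
force: [0.7, -0.3, 0.4]
gripper_width: -0.3
grip_force: 0.0
```

Emit:
servo_tool --deltas '[0,0,0.006,0,0,0,0,0.02,0,0.006,0,0,0,0,0.04,0,0.006,0,0,0,0,0.05,0,0.006,0,0,0,0,0.06,0,0.006,0,0,0,0]'

```text
clock: 11.45
eef_pos: [487.8, -76.8, 24.6]
tcp_rot: [-3.142, -0.0, 0.142]
force: [0.5, -0.4, -0.0]
gripper_width: -0.3
grip_force: 0.0
```

Emit:
servo_tool --deltas '[0.01,0,0,0,0,0,0,0.02,0,0,0,0,0,0,0.025,0,0,0,0,0,0,0.03,0,0,0,0,0,0,0.03,0,0,0,0,0,0]'

```text
clock: 11.95
eef_pos: [488.5, -76.6, 24.1]
tcp_rot: [-3.14, 0.01, 0.141]
force: [-6.8, -1.2, 5.6]
gripper_width: -0.1
grip_force: 3.5
```

Far rail confirmed: it stops firmly at 6.8 N. Now the +y push.

Emit:
servo_tool --deltas '[-0.06,-0.02,-0.003,0,0,0,0,-0.06,-0.05,-0.003,0,0,0,0,-0.06,-0.08,-0.003,0,0,0,0,-0.06,-0.1,-0.003,0,0,0,0,-0.06,-0.11,-0.003,0,0,0,0]'

```text
clock: 12.45
eef_pos: [479.2, -54.9, 25.2]
tcp_rot: [-3.141, -0.001, 0.143]
force: [0.1, 0.3, 0.3]
gripper_width: -0.3
grip_force: 0.0
```

Emit:
servo_tool --deltas '[0,-0.01,0,0,0,0,0,0,-0.015,0,0,0,0,0,0,-0.02,0,0,0,0,0,0,-0.025,0,0,0,0,0,0,-0.025,0,0,0,0,0]'

```text
clock: 12.95
eef_pos: [478.4, -53.0, 25.3]
tcp_rot: [3.139, -0.001, 0.14]
force: [1.7, -4.4, -2.2]
gripper_width: 0.2
grip_force: 2.6
```

Emit:
servo_tool --deltas '[0,-0.01,0,0,0,0,0,0,-0.02,0,0,0,0,0,0,-0.02,0,0,0,0,0,0,-0.02,0,0,0,0,0,0,-0.02,0,0,0,0,0]'

```text
clock: 13.45
eef_pos: [478.3, -52.7, 25.3]
tcp_rot: [3.135, -0.002, 0.136]
force: [1.8, -11.8, -3.4]
gripper_width: 0.0
grip_force: 5.8
```

Flush on both rails (11.8 N, no motion). I back off, rise, and look again at the clamp once the hand is clear.

Emit:
servo_tool --deltas '[-0.0,0.07,0,0,0,0,0,0,0.07,-0.05,0,0,0,0,0,0.07,-0.25,0,0,0,0,0,0.2,-0.45,0,0,0,0.3,0,0.4,-0.5,0,0,0,0.41]'

```text
clock: 13.95
eef_pos: [491.0, -122.4, 129.7]
tcp_rot: [-3.14, -0.007, 0.15]
force: [1.8, -0.9, -0.2]
gripper_width: 28.3
grip_force: 0.0
```

Emit:
servo_tool --deltas '[-0.1,0.2,0,0,0,0,0.41,-0.2,0.4,0,0,0,0,0.41,-0.3,0.6,0,0,0,0,0.41,-0.4,0.8,0,0,0,0,0.41,-0.45,1.0,0,0,0,0,0.41]'

```text
clock: 14.45
eef_pos: [426.0, -336.8, 125.9]
tcp_rot: [-3.139, 0.001, 0.142]
force: [1.2, -1.2, 0.7]
gripper_width: 35.0
grip_force: 0.0
```

Emit:
servo_tool --deltas '[0,0.2,0,0,0,-0.09,0.41,0,0.4,0,0,0,-0.18,0.41,0,0.6,0,0,0,-0.27,0.41,0,0.8,0,0,0,-0.35,0.41,0,0.9,0,0,0,-0.35,0.41]'

```text
clock: 14.95
eef_pos: [452.4, -517.9, 125.6]
tcp_rot: [3.141, 0.0, 0.691]
force: [-0.3, -0.2, -0.1]
gripper_width: 34.9
grip_force: 0.0
```

```bash
python3 look.py 6; python3 -c "
from h import *
for n in('side','top'):
  for q,z in(('clamp_knob',60),('clamp_pivot',20)):
    for d in env.place_of(n,q)[:2]: print(n,q,round(d['confidence'],2),ray(n,d['point'],z)[:2].round(1))
  print(n,proj(n,[420,-360,60]).round(1))
to(420,-360,90,.70)"
```

```text
[ 452.43367949 -517.8616141   125.63278871]
side 0.65 1158.0
top 0.87 3498.0
['side'] [ 4.79203e+02 -8.84830e+01  3.90000e-02] 1328.0392156862745 home [470.6 -94.3]
['top'] [ 4.70354e+02 -9.17350e+01  1.38000e-01] 158.71764705882353 home [470.6 -94.3]
['side', 'top'] [ 4.70714e+02 -9.16460e+01  1.40000e-01] 1515.5372549019605 home [470.6 -94.3]
side clamp_pivot 0.88 [ 533.7 -264. ]
side clamp_pivot 0.7 [5.114e+02 3.000e-01]
side [[301.2 335.6]]
top clamp_knob 0.61 [ 423.2 -358.3]
top clamp_pivot 0.56 [ 527.4 -266.4]
top [[411.7 256. ]]
t 15.35 pos [ 453.9 -513.   125.6] rot [-3.141e+00 -1.000e-03  6.940e-01] F [ 0.3 -0.4 -0.3] w 34.8 0.0 j [ 0.89  0.78 -0.14  1.42  0.12  0.95 -0.16]
delta mm [  71.7 -139.2   35.8] units [ 0.3587 -0.6961  0.179 ] turn [-0.0006 -0.0007 -0.0037]
```

Emit:
servo_tool --deltas '[0.08,-0.15,0,0,0,0,0.5,0.16,-0.3,0,0,0,0,0.5,0.24,-0.45,0,0,0,0,0.5,0.32,-0.6,0,0,0,0,0.5,0.36,-0.695,0.05,0,0,0,0.5]'

```text
clock: 15.85
eef_pos: [420.8, -358.4, 116.8]
tcp_rot: [3.14, -0.002, 0.696]
force: [0.7, -1.5, -0.7]
gripper_width: 42.7
grip_force: 0.0
```

Emit:
servo_tool --deltas '[0,0,0.03,0,0,0,0.5,0,0,0.07,0,0,0,0.5,0,0,0.1,0,0,0,0.5,0,0,0.1,0,0,0,0.5,0,0,0.1,0,0,0,0.5]'

```text
clock: 16.35
eef_pos: [419.8, -363.1, 94.9]
tcp_rot: [3.142, 0.0, 0.69]
force: [0.6, -0.0, 1.2]
gripper_width: 42.8
grip_force: 0.0
```

```bash
python3 -c "
from h import *
im=env.snapshot('side'); cv2.imwrite('pics/side7.png',cv2.resize(im[230:390,240:400],None,fx=3.5,fy=3.5,interpolation=cv2.INTER_CUBIC))
to(421,-359,38,.70)"
```

```text
t 16.4 pos [ 419.9 -363.    95.1] rot [ 3.141 -0.     0.691] F [-0.4  0.  -0.4] w 42.7 0.0 j [ 0.76  0.64 -0.13  1.85  0.13  0.66 -0.33]
delta mm [ 3.4 -2.5 57.1] units [ 0.0171 -0.0123  0.2855] turn [ 0.0003 -0.     -0.006 ]
```

View pics/side7.png

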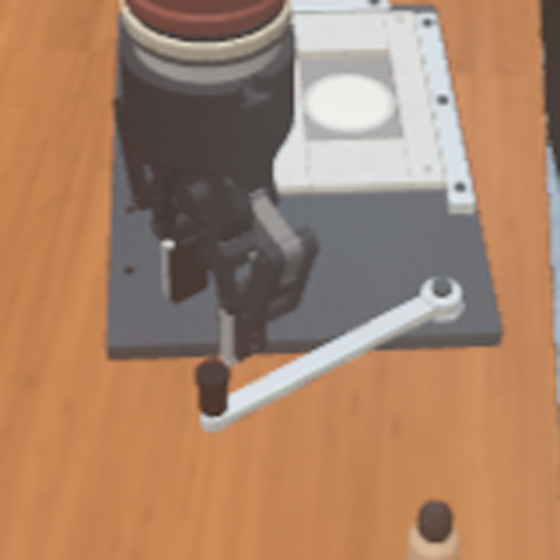

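The knob top is at about (301,335) in the side image, which matches (420,-360). The fingers are lined up on either side of it, so I descend.

Emit:
servo_tool --deltas '[0.01,-0.01,0.05,0,0,0,0.5,0.01,-0.01,0.11,0,0,0,0.5,0.01,-0.01,0.17,0,0,0,0.5,0.01,-0.01,0.23,0,0,0,0.5,0.01,-0.01,0.28,0,0,0,0.5]'

```text
clock: 16.9
eef_pos: [419.6, -359.0, 37.6]
tcp_rot: [-3.14, 0.0, 0.692]
force: [-0.6, 0.3, 0.5]
gripper_width: 42.9
grip_force: 0.0
```

Emit:
servo_tool --deltas '[0,0,0,0,0,0,0.45,0,0,0,0,0,0,0.4,0,0,0,0,0,0,0.35,0,0,0,0,0,0,0.3,0,0,0,0,0,0,0.3]' --newtons 20

```text
clock: 17.4
eef_pos: [420.3, -359.6, 39.7]
tcp_rot: [3.141, -0.0, 0.691]
force: [-0.0, -0.3, 1.5]
gripper_width: 25.5
grip_force: 0.0
```

```bash
cat > arc.py <<'E'
# table of waypoints along the clamp arc, relative to the present pose, in move units
from h import *
import sys
P=np.array([532.,-264.]); a0,a1=map(float,sys.argv[1:3]); r=float(sys.argv[3]) if len(sys.argv)>3 else 147
s=env.read_state(); R=Ro.from_euler("xyz",s["tcp_rot"]); p=s["eef_pos"]
q=p[:2]-P; h=np.arctan2(q[1],q[0])%(2*np.pi)
print(s["clock"],"pos",p.round(1),"yaw",s["tcp_rot"][2].round(3),"r",np.hypot(*q).round(1),"joint(tool)",round(3.756+.145-h,3),"w",s["gripper_width"].round(1),"F",s["force"].round(1))
for a in np.linspace(a0,a1,6)[1:]:
    h=3.756+.145-a; X=np.append(P+r*np.array([np.cos(h),np.sin(h)]),p[2])
    d=R.inv().apply(X-p)/200; t=(R.inv()*Ro.from_euler("xyz",[np.pi,0,h-np.pi])).as_rotvec()[2]/(np.pi/2)
    print(round(a,3),d.round(3),"rz",t.round(3))
E
python3 arc.py 0.05 0.45
```

```text
Traceback (most recent call last):
  File "arc.py", line 7, in <module>
    print(s["clock"],"pos",p.round(1),"yaw",s["tcp_rot"][2].round(3),"r",np.hypot(*q).round(1),"joint(tool)",round(3.756+.145-h,3),"w",s["gripper_width"].round(1),"F",s["force"].round(1))
                                                                                                                                       ^^^^^^^^^^^^^^^^^^^^^^^^
AttributeError: 'float' object has no attribute 'round'
```

```bash
sed -i 's/s\["gripper_width"\].round(1)/round(s["gripper_width"],1)/' arc.py; python3 arc.py 0.05 0.45
```

```text
17.4 pos [ 420.3 -359.6   39.7] yaw 0.691 r 147.0 joint(tool) 0.051 w 25.5 F [-0.  -0.3  1.5]
0.13 [ 0.001 -0.058 -0.   ] rz 0.04
0.21 [ 0.007 -0.116 -0.   ] rz 0.09
0.29 [ 0.018 -0.174 -0.   ] rz 0.141
0.37 [ 0.033 -0.231 -0.   ] rz 0.192
0.45 [ 0.053 -0.286 -0.   ] rz 0.243
```

Emit:
servo_tool --deltas '[0.001,-0.058,0,0,0,0.04,0.3,0.007,-0.116,0,0,0,0.09,0.3,0.018,-0.174,0,0,0,0.14,0.3,0.033,-0.23,0,0,0,0.19,0.3,0.053,-0.285,0,0,0,0.24,0.3]'

```text
clock: 17.9
eef_pos: [391.9, -309.0, 39.7]
tcp_rot: [3.14, -0.001, 0.311]
force: [0.4, -0.5, 0.6]
gripper_width: 25.6
grip_force: 0.3
```

```bash
python3 arc.py 0.45 0.85
```

```text
17.9 pos [ 391.9 -309.    39.7] yaw 0.311 r 147.1 joint(tool) 0.448 w 25.6 F [ 0.4 -0.5  0.6]
0.53 [ 0.003 -0.06  -0.   ] rz 0.052
0.61 [ 0.01  -0.118 -0.   ] rz 0.103
0.69 [ 0.022 -0.176 -0.   ] rz 0.154
0.77 [ 0.038 -0.232 -0.   ] rz 0.205
0.85 [ 0.059 -0.287 -0.   ] rz 0.256
```

Emit:
servo_tool --deltas '[0.003,-0.06,0,0,0,0.05,0.3,0.01,-0.118,0,0,0,0.1,0.3,0.022,-0.176,0,0,0,0.155,0.3,0.038,-0.232,0,0,0,0.205,0.3,0.059,-0.287,0,0,0,0.256,0.3]'

```text
clock: 18.4
eef_pos: [385.7, -250.6, 39.7]
tcp_rot: [3.141, -0.001, -0.091]
force: [-0.0, -0.5, 0.8]
gripper_width: 25.7
grip_force: 0.3
```

```bash
python3 arc.py 0.85 1.25; python3 -c "
from h import *
im=env.snapshot('side'); cv2.imwrite('pics/side8.png',cv2.resize(im[220:360,250:410],None,fx=3.5,fy=3.5,interpolation=cv2.INTER_CUBIC))"
```

```text
18.4 pos [ 385.7 -250.6   39.7] yaw -0.091 r 146.9 joint(tool) 0.851 w 25.7 F [-0.  -0.5  0.8]
0.93 [ 0.002 -0.058 -0.   ] rz 0.051
1.01 [ 0.009 -0.116 -0.   ] rz 0.101
1.09 [ 0.02  -0.174 -0.   ] rz 0.152
1.17 [ 0.037 -0.231 -0.   ] rz 0.203
1.25 [ 0.057 -0.286 -0.   ] rz 0.254
```

View pics/side8.png

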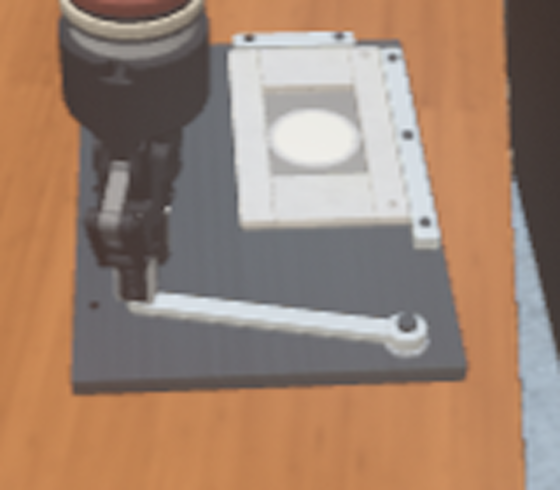

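The arm follows: its free end is between the fingers (crop about 135,290), and the insert sits against both rails. I continue the swing.

Emit:
servo_tool --deltas '[0.002,-0.058,0,0,0,0.05,0.3,0.009,-0.116,0,0,0,0.1,0.3,0.02,-0.174,0,0,0,0.15,0.3,0.037,-0.231,0,0,0,0.203,0.3,0.057,-0.286,0,0,0,0.254,0.3]'

```text
clock: 18.95
eef_pos: [402.3, -194.8, 39.5]
tcp_rot: [3.142, -0.002, -0.489]
force: [-0.4, -0.6, 0.1]
gripper_width: 25.5
grip_force: 0.3
```

```bash
python3 arc.py 1.25 1.50
```

```text
18.95 pos [ 402.3 -194.8   39.5] yaw -0.489 r 147.0 joint(tool) 1.25 w 25.5 F [-0.4 -0.6  0.1]
1.3 [ 0.001 -0.037 -0.   ] rz 0.033
1.35 [ 0.004 -0.074  0.   ] rz 0.065
1.4 [ 0.008 -0.11   0.   ] rz 0.097
1.45 [ 0.015 -0.146  0.   ] rz 0.128
1.5 [ 0.023 -0.182  0.   ] rz 0.16
```

Emit:
servo_tool --deltas '[0.001,-0.025,0,0,0,0.022,0.3,0.002,-0.05,0,0,0,0.044,0.3,0.004,-0.074,0,0,0,0.065,0.3,0.006,-0.092,0,0,0,0.08,0.3,0.008,-0.11,0,0,0,0.097,0.3]'

```text
clock: 19.45
eef_pos: [413.5, -176.0, 39.2]
tcp_rot: [3.142, -0.0, -0.641]
force: [-0.9, -0.5, -0.3]
gripper_width: 25.5
grip_force: 0.2
```

Emit:
servo_tool --deltas '[0,-0.01,0,0,0,0.01,0.3,0,-0.02,0,0,0,0.02,0.3,0.001,-0.025,0,0,0,0.025,0.3,0.001,-0.03,0,0,0,0.03,0.3,0.001,-0.03,0,0,0,0.03,0.3]'

```text
clock: 19.95
eef_pos: [416.4, -172.3, 39.2]
tcp_rot: [3.14, -0.0, -0.688]
force: [-2.7, -4.0, -0.1]
gripper_width: 25.5
grip_force: 2.4
```

```bash
python3 arc.py 1.4 1.5
```

```text
19.95 pos [ 416.4 -172.3   39.2] yaw -0.688 r 147.6 joint(tool) 1.43 w 25.5 F [-2.7 -4.  -0.1]
1.42 [0.003 0.007 0.   ] rz -0.017
1.44 [ 0.003 -0.007 -0.   ] rz -0.005
1.46 [ 0.003 -0.022 -0.   ] rz 0.008
1.48 [ 0.003 -0.037 -0.   ] rz 0.021
1.5 [ 0.004 -0.052 -0.   ] rz 0.034
```

The arm bears on the insert, with about 5 N of resistance. One small extra push, then I open, lift and clear.

Emit:
servo_tool --deltas '[0,-0.008,0,0,0,0,0.3,0,-0.015,0,0,0,0,0.3,0,-0.015,0,0,0,0,0.3,0,-0.015,0,0,0,0,0.3,0,-0.01,0,0,0,0,0.35]'

```text
clock: 20.45
eef_pos: [417.6, -170.5, 39.1]
tcp_rot: [3.14, 0.0, -0.688]
force: [-1.9, -3.9, -0.5]
gripper_width: 30.0
grip_force: 2.2
```

Emit:
servo_tool --deltas '[0,0.01,0,0,0,0,0.45,0,0.015,0,0,0,0,0.5,0,0.015,-0.05,0,0,0,0.5,0,0.015,-0.2,0,0,0,0.5,0,0.015,-0.4,0,0,0,0.5]'

```text
clock: 20.95
eef_pos: [415.8, -170.7, 119.6]
tcp_rot: [3.141, 0.004, -0.685]
force: [0.6, -0.2, -0.5]
gripper_width: 42.5
grip_force: 0.0
```

Emit:
servo_tool --deltas '[-0.05,0.15,-0.15,0,0,0,0.5,-0.0,0.35,-0.25,0,0,0,0.5,0.1,0.55,-0.25,0,0,0,0.5,0.2,0.75,-0.25,0,0,0,0.5,0.3,0.95,-0.25,0,0,0,0.5]'

```text
clock: 21.45
eef_pos: [342.8, -357.8, 170.4]
tcp_rot: [-3.14, -0.002, -0.684]
force: [1.3, -0.1, -0.2]
gripper_width: 42.6
grip_force: 0.0
```

```bash
python3 -c "
from h import *
to(400,-520,200,0)"
```

```text
t 21.45 pos [ 342.8 -357.8  170.4] rot [-3.14e+00 -2.00e-03 -6.84e-01] F [ 1.3 -0.1 -0.2] w 42.6 0.0 j [ 0.46  0.49  0.45  1.95 -0.3   0.77 -1.18]
delta mm [146.9  89.6 -29.5] units [ 0.7345  0.4478 -0.1474] turn [-0.0005 -0.0012 -0.4356]
```

Emit:
servo_tool --deltas '[0.1,0.1,-0.03,0,0,0,0.5,0.2,0.25,-0.06,0,0,0,0.5,0.3,0.4,-0.1,0,0,0,0.5,0.4,0.5,-0.15,0,0,0,0.5,0.5,0.6,-0.15,0,0,0,0.5]'

```text
clock: 21.95
eef_pos: [344.5, -514.7, 201.5]
tcp_rot: [3.141, -0.003, -0.686]
force: [-0.8, 0.0, -0.2]
gripper_width: 42.9
grip_force: 0.0
```

```bash
python3 look.py 9; python3 -c "
from h import *
for n in('side','top'):
  for q,z in(('clamp_knob',60),('insert_far_left',20),('insert_far_right',20),('insert_near_left',20)):
    for d in env.place_of(n,q)[:1]:
      X=ray(n,d['point'],z)[:2]; h=np.arctan2(X[1]+264,X[0]-532)%(2*np.pi); print(n,q,round(d['confidence'],2),X.round(1),round(3.901-h,3) if q=='clamp_knob' else '')"
```

```text
[ 344.52047761 -514.68286395  201.513129  ]
side 0.72 2350.0
top 0.58 3590.0
['side'] [ 4.70348e+02 -9.02450e+01  1.34000e-01] 159.2 home [470.6 -94.3]
['top'] [ 4.70178e+02 -9.14810e+01  1.46000e-01] 103.9921568627451 home [470.6 -94.3]
['side', 'top'] [ 4.70323e+02 -9.15110e+01  1.44000e-01] 268.078431372549 home [470.6 -94.3]
side clamp_knob 0.69 [ 406.4 -169.8] 1.403
side insert_far_left 0.84 [512.8   2.4] 
side insert_far_right 0.56 [ 538.1 -173. ] 
side insert_near_left 0.82 [413.2 -15.3] 
top clamp_knob 0.72 [ 409.1 -169.7] 1.414
top insert_far_left 0.66 [501.5  -2.6] 
top insert_far_right 0.68 [ 533.6 -171. ] 
top insert_near_left 0.83 [408.1  -8. ]
```

View pics/c9.png

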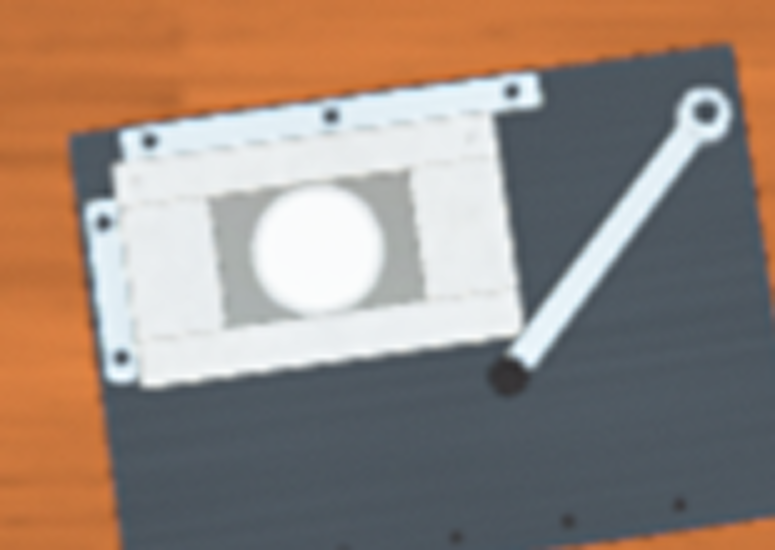

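The insert is flush in the corner, with its corners by the rails at crop (115,165) and (495,115). The arm bears on the free corner near (525,335), at joint about 1.40. I'm handing in.

```bash
python3 -c "
from rig import env
print(env.close_job())"
```

```text
the job is handed in; nothing more can be done
None
```

The insert is seated flush against both rails, the clamp arm bears on its free corner at about 1.40 rad, and the job is handed in at about 22 s; the hand-in gave no verdict.

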